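# Load the screw-sample slide into the sprung inspection stage

### The arm

A 6-joint arm with a two-finger parallel gripper is mounted at the origin on the work surface. World frame = base frame: x ahead of the robot, y to its left, z up, the work surface at z = 0. Lengths are in m, angles in rad, forces in N, time in s.
With the tool pointing down it reaches from about 0.275 to 0.75 m from the base axis. Payload 10.2 kg.
Tool frame: the origin (TCP) lies on the centre line of the jaws, within the pads' length; the fingertips stand 11 mm ahead of it and the grasp point (between the pads) lies 8 mm behind it; z points along the fingers, y is the direction in which the jaws open and shut (so a half turn about z gives the same grasp; the last joint's range is limited). The gripper opens to 88 mm and grips with 3 to 60 N. Pads are 18 mm wide; open, the fingers measure 123 mm over their backs; the gripper's body (75 mm by 187 mm) begins 45 mm behind the grasp point.
Start: joints at [-1.494, 0.313, 1.498, -0, 1.331, -0.223], TCP at [0.155, -0.502, 0.25] pointing down, gripper open.
Joint ranges: [-2.94, 2.94], [-0.97, 2.17], [0.19, 2.56], [-1.23, 4.37], [0.02, 3.11], [-2.88, 2.88]. Speed limits (rad/s): [2.39, 2.39, 3.01, 3.14, 3.14, 3.14].

### API

Orientations are given as a rotation vector (axis times angle).
In Python, from workcell import robot, grab_frame, models gives the robot as it stands.
- The arm moves only by the tool send_rows, never from a script. Its argument "deltas" is text: rows parted by semicolons, each of 7 numbers parted by spaces: the shift along the tool's x, y, z in m, then the turn, a rotation vector about the tool's x, y, z in degrees, then the opening, from 0 (shut) to 1 (fully open). In form: x y z wx wy wz fingers; .... A call has exactly 8 rows; each row is the pose to reach, as a shift and turn from the pose measured when the call began, along the tool's axes at that moment; what a row does not reach only later rows make up. A row lasts 1/12 s, in which the tool goes at most 41.7 mm and 7.16 degrees, less where a joint would pass 70% of its speed; a pose out of reach is approached as far as the arm can. A call with a gripper value outside its range is refused whole. The fingers move at their own pace and stop on an object; "newtons" is the grip in N (left out, the last holds). Time passes only in rows, so rows that repeat a pose let the fingers close, or fill a call up. It gives the time, the measured TCP pose, the force and the opening at its end, in the units of the state.
- robot.get_state(): the state, without advancing time (a new reading comes with each control period).
- grab_frame(name): name is "scene" or "top" or "wrist"; returns a dict with "color" (400x640x3 uint8, red, green, blue), "fx", "fy", "cx", "cy" (pixels), "rvec" (rotation vector, rad) and "tvec" (3), from world to camera coordinates, as OpenCV has them. Camera axes: x right, y down, z forward; pixel columns grow to the right and rows downward; lengths in m; the calibration is good to about 2 mm. A picture is of the moment at which its call begins. There is no depth.
- robot.sign_off(): hands the job in, once; it reports no verdict.
Trained networks look in a picture, given as the dict that the camera call returned (one of the last four; its "shot" number tells which), for a name from the list of things; names that differ only in an ending like _2 or _b are one class to them, and where a whole thing is asked for, a point or a joint stands for the part that bears it (a point fixed in the world has none). Each returns a list of dicts, best first, with "p" (0 to 1); they miss things now and then, are a little off and sometimes report something else, mostly with a low value. They report only what shows in the picture. A call takes as long as a camera call. They do not tell look-alikes from the thing itself.
- models.spot_in(picture, label): "centre" ([column, row] in pixels, amid what is visible of it).
- models.place_of(picture, label): "centre" ([column, row] in pixels: a listed point, or the origin of a listed thing).
The state is a dict: "clock": time; "joints": joint angles; "qd": joint speeds; "tau": joint torques, N m; "tcp_pos": TCP position; "tcp_rot": TCP orientation; "contact_force": force on the tool from outside, world axes, zero at the start; "torque": the same for the moment, N m; "opening": finger opening in m.
Only numpy, scipy, OpenCV 4.12 (cv2) and the standard library are available. Lean on these libraries where they do the work, as an engineer would, in place of code of your own. Each camera call takes 0.05 s, during which the arm holds its last target. There are 200 camera calls.

### The job

Pick up the finned sample slide and load it into the inspection stage: holding it level just above the low fixed edge, use its side to draw the sprung curved arm back, lower it flat onto the bed between arm and edge, and slide it along until its end pushes the end stop's pin right in and bears there with about 8 N (never 13 N) for a moment. Then ease it over until the fixed edge has taken the arm's push and let go, leaving the slide square against the edge with its end still on the pin. Go gently: never press the slide hard on the stage (35 N is too much) or let the arm snap it over, and leave the other things on the bench alone.

Things in the scene. Friction and masses are not known exactly. Their poses are not given: they have to be found in the camera images.
- slide_grip (a point): (All lengths in mm.) Grip point of the loose sample slide: aluminium plate 90 (x) x 46 (y) x 8 thick with small dark screw heads, and an upright fin on its middle, 34 (x) x 12 (y), rising from 8 to 52 above the underside. This point is in the fin, over the plate's centre, 37 above the underside. 0.14 kg, same either way round. z up. Starts flat on the bench.
- stage: (Lengths in mm.) Grey fixed inspection stage, 200 (x) x 144 (y), yawed on the bench. Origin: centre of its underside, at bench height; x along the fixed edge, z up. Flat bed at z = 30; nothing on it is above z = 43. A seated slide lies with its x along the stage's and its centre at y = +2. A small drum sticks out of the -y side to y = -104.
- fixed_edge (a point): (Lengths in mm.) Middle of the fixed edge's face, at the foot (stage x = 0, y = +25, z = 30). The edge is a steel bar 130 long (x) and 18 wide, standing 5 above the bed; its face looks to the stage's -y, towards the curved arm. The slide's +y side goes against it.
- clip_tip (a point): (In mm.) Centre of the black roller tip (12 across, from 1 to 13 above the bed) of the curved steel arm, which pivots about an upright axis at stage x = +75, y = -32 (its hub reaches x = 65). At rest it is at stage x = 0, y = -15; it is drawn back towards -y, to y = -37 at the hard end. It bears on the -y side of a seated slide, its centre then at y = -27.
- clip (a joint): Swing of the curved arm, rad: 0 at rest, about 0.16 with a slide seated, 0.30 at the hard end, growing as it is drawn back. Spring: about 2.5 N at the roller to start moving it, 5 N with a slide seated, 7 N at the end.
- stop_rail: (mm) Short flat rail on the bed at the -x end of the slide's place, origin at stage x = -76, y = +2. On it a steel stop block (14 long, 26 wide, 10 tall) is clamped at an unmeasured place: the tip of its pin lies anywhere from stage x = -55 to -35; look or feel for it. The 8 mm thick pin faces +x, 3 mm out, and goes in 2 mm against 0.8 to 1.6 N, then is solid. The slide's -x end goes on it.
- short_slide: (mm) Bystander, leave alone: aluminium plate 56 x 46 x 8 with a round knob 18 across, shorter than the sample slide. Origin at the centre of its underside.
- ring_gauge: (mm) Bystander, leave alone: steel ring 42 across, 14 tall. Origin at the centre of its underside.
- screw_jar: (mm) Bystander, leave alone: clear jar 44 across, 55 tall. Origin at the centre of its underside.
- carton: (mm) Bystander, leave alone: cardboard carton 75 x 55 x 40. Origin at the centre of its underside.
- plug_gauge: (mm) Bystander, leave alone: dark steel plug, 26 across, 50 tall, standing. Origin at the centre of its underside.
- green_bin: (mm) Bystander, leave alone: green open bin 130 x 90 x 55 holding screws. Origin at the centre of its underside.
Things that resemble listed ones, but are neither listed nor needed, are in the scene too. Leave any pink look-alike of the part that bears slide_grip alone.

How it is judged:
On the way, in this order (a step that is already met when the one before it is completed fails the run):
1. the held slide has drawn the curved arm back (arm swung more than 0.12 rad, with the slide bearing on it) (value of joint clip above 0.12 rad and contact force between slide and stage above 1 N), for 0.1 s.
2. the slide, down flat on the bed, is pressed on the end stop with 5 N or more (z of slide_grip in the frame of stage between 0.0645 and 0.0695 m and angle between slide_grip's own z axis and vertical below 0.04 rad and contact force between slide and stop_rail above 5 N), for 0.2 s.
At the end, for the whole second after the job is handed in: The slide lies flat on the bed (height within 2.5 mm, tilt under 0.04 rad), its side against the fixed edge (within 1.8 mm, square within 0.03 rad), its end still on the end stop (over 0.3 N), the curved arm bearing on it (0.12 to 0.20 rad) and at rest, the gripper clear of it (z of slide_grip in the frame of stage between 0.0645 and 0.0695 m and angle between slide_grip's own z axis and vertical below 0.04 rad and y of slide_grip in the frame of stage between 0.0002 and 0.0038 m and contact force between slide and stop_rail above 0.3 N and angle between the x axis of slide_grip and the x axis of stage, either way round below 0.03 rad and value of joint clip between 0.12 and 0.2 rad and velocity of joint clip between -0.05 and 0.05 rad/s and contact force between slide and the fingers below 0.05 N); the robot touches nothing.
It fails at once if the arm snaps back instead of being eased (faster than 1.2 rad/s, about 0.09 m/s at the roller) (velocity of joint clip below -1.2 rad/s).
It fails at once if the slide is pressed or knocked against the stage, its edge or its arm with more than 35 N in all (contact force between slide and stage above 35 N).
It fails at once if the slide is pressed or knocked against the end stop with more than 13 N (contact force between slide and stop_rail above 13 N).
It fails at once if a bystander is moved more than 20 mm (distance of any of short_slide, ring_gauge, screw_jar, carton, plug_gauge, green_bin from where it was at the start of the episode above 0.02 m).
It also fails if it takes over 54 s, if anything falls off the work surface, if the arm or the gripper's body presses on something with over 40 N, if the wrist force passes 120 N, or if a joint passes its speed limit or range.

## Working session

There is one attempt and no reset: what is moved stays moved. The work goes in short steps, Python scripts to look and compute and a tool call to move; the robot and the scene stay as the last step left them, time stands still between calls to the robot, and variables do not carry over. Pictures are saved under pics/ and viewed, about 8 in all and at most 12, crops included, and the job is handed in when it is done.

Besides the shell and the picture viewer there is one more tool, called after "Emit:" by a JSON object that holds its "name" and its "arguments". send_rows: Moves the arm, as the interface text tells. Its arguments: {"type":"object","properties":{"deltas":{"type":"string"},"newtons":{"type":"number"}},"required":["deltas"]}

```bash
ls; mkdir -p pics
cat > h.py <<'E'
import numpy as np, cv2
from scipy.spatial.transform import Rotation as R
from workcell import robot, grab_frame, models
def ray(f,px):
    Rm=R.from_rotvec(f["rvec"]).as_matrix(); d=Rm.T@np.array([(px[0]-f["cx"])/f["fx"],(px[1]-f["cy"])/f["fy"],1])
    return -Rm.T@np.array(f["tvec"]), d
def onz(f,px,z):
    o,d=ray(f,px); return o+d*(z-o[2])/d[2]
def proj(f,P):
    K=np.array([[f["fx"],0,f["cx"]],[0,f["fy"],f["cy"]],[0,0,1.]])
    return cv2.projectPoints(np.atleast_2d(np.array(P,float)),np.array(f["rvec"],float),np.array(f["tvec"],float),K,None)[0][:,0]
def save(f,n): cv2.imwrite("pics/"+n,cv2.cvtColor(f["color"],cv2.COLOR_RGB2BGR))
E
python3 - <<'E'
from h import *
print(robot.get_state())
Z=dict(slide_grip=.037,stage=0,fixed_edge=.03,clip_tip=.037,stop_rail=.03,short_slide=0,ring_gauge=0,screw_jar=0,carton=0,plug_gauge=0,green_bin=0)
for n in ("top","scene"):
    f=grab_frame(n); save(f,n+"0.png")
    for k,z in Z.items():
        for r in models.place_of(f,k)[:3]:
            print(n,k,round(r["p"],2),np.round(r["centre"],1),np.round(onz(f,r["centre"],z),4)[:2])
E
```

```text
pics
{'clock': 0.0, 'joints': array([-1.49439107e+00,  3.13450931e-01,  1.49842467e+00, -3.17003849e-05,
        1.33101286e+00, -2.23420852e-01]), 'qd': array([ 0.00073744,  0.00085058,  0.0001553 , -0.00102175, -0.00023175,
        0.00040145]), 'tau': array([-3.61046659e-03, -4.02211940e+01, -2.52266335e+01,  6.92024943e-02,
        3.52864119e-02, -9.58739179e-05]), 'tcp_pos': array([ 0.15501336, -0.50134862,  0.24916526]), 'tcp_rot': array([-3.10507494e+00, -4.69022028e-01, -1.01212917e-04]), 'contact_force': array([-0.55349167,  0.05737501,  0.44793109]), 'torque': array([-0.03481963, -0.0157689 , -0.00423382]), 'opening': 0.08791255379936874}
top slide_grip 0.98 [268.2 201.3] [0.5478 0.155 ]
top slide_grip 0.7 [240.3 157.2] [0.6656 0.2354]
top slide_grip 0.67 [219.9 210.9] [0.5181 0.2805]
top stage 0.95 [397.4 203.2] [ 0.5603 -0.1934]
top stage 0.31 [389.6 195.3] [ 0.5816 -0.1719]
top fixed_edge 0.93 [388.9 196.1] [ 0.5733 -0.1658]
top fixed_edge 0.56 [162.9 202.6] [0.5368 0.4334]
top clip_tip 0.59 [401.1 199.6] [ 0.5634 -0.1974]
top stop_rail 0.55 [388.3 223.7] [ 0.4987 -0.16
[... 480 characters left out ...]
55.8 246.4] [0.5535 0.1598]
scene slide_grip 0.61 [330.7 287.3] [0.6711 0.2343]
scene stage 0.87 [276.8 188.4] [ 0.5764 -0.1872]
scene fixed_edge 0.72 [280.7 184.5] [ 0.5776 -0.1593]
scene clip_tip 0.45 [275.2 174.7] [ 0.5724 -0.202 ]
scene stop_rail 0.62 [305.8 178.5] [ 0.5017 -0.1507]
scene short_slide 0.73 [235.5 243.6] [ 0.7714 -0.0275]
scene ring_gauge 0.5 [344.8 207.2] [ 0.4593 -0.015 ]
scene screw_jar 0.98 [304. 233.] [0.6091 0.022 ]
scene screw_jar 0.67 [354.3 242.9] [0.5225 0.1158]
scene screw_jar 0.32 [281.4 184.6] [ 0.5558 -0.1979]
scene carton 0.71 [267.1 151.7] [ 0.5053 -0.3919]
scene plug_gauge 0.64 [423.4 228.1] [0.3368 0.1593]
scene green_bin 0.9 [447.9 346.1] [0.542  0.4428]
```

Run:
```python
import cv2
a=cv2.imread("pics/top0.png")[90:310,140:500]; cv2.imwrite("pics/top0c.png",cv2.resize(a,None,fx=2.2,fy=2.2,interpolation=cv2.INTER_CUBIC))
```

```text
(no output)
```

View pics/top0c.png

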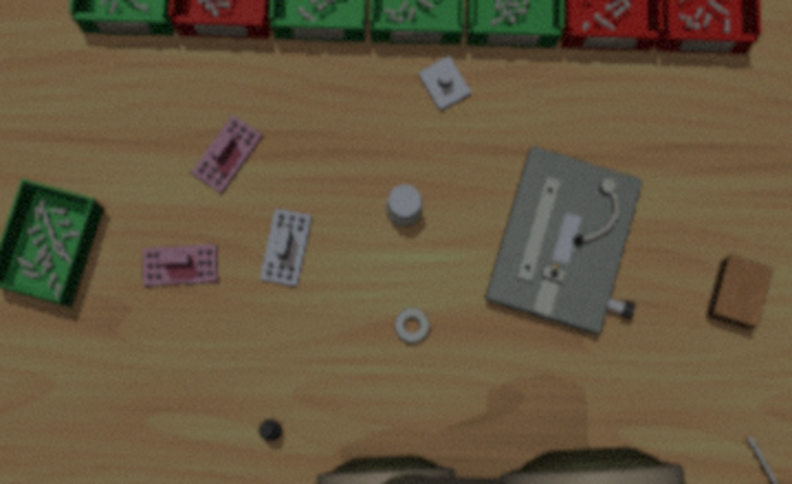

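View pics/scene0.png

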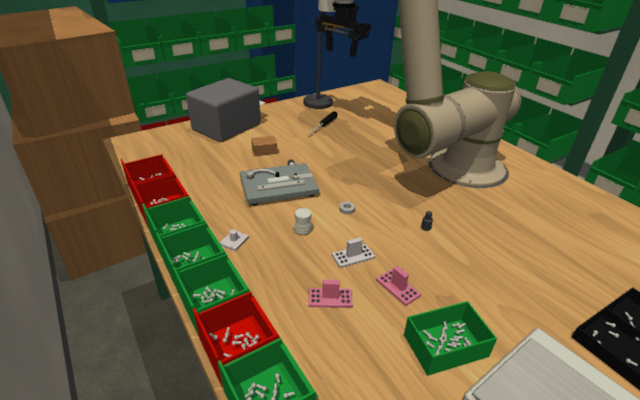

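The top view shows the grey slide at crop (287,247), two pink look-alikes left of it, and the stage at (563,240) yawed about -15°, its stop on the near (-x) end and the roller at (580,240). The scene view agrees with this.

```bash
cat >> h.py <<'E'
def go(p,yaw,n=8):
    """print delta in tool axes to TCP p (world) with tool pointing down, tool x at yaw (deg) mod 180"""
    s=robot.get_state(); M=R.from_rotvec(s["tcp_rot"])
    best=None
    for k in (0,180):
        a=np.radians(yaw+k); T=R.from_matrix(np.array([[np.cos(a),np.sin(a),0],[np.sin(a),-np.cos(a),0],[0,0,-1]]).T)
        w=(M.inv()*T).as_rotvec(degrees=True)
        if best is None or np.linalg.norm(w)<np.linalg.norm(best): best=w
    d=M.inv().apply(np.array(p)-s["tcp_pos"])
    print("delta",np.round(d,4),np.round(best,2),"tcp",np.round(s["tcp_pos"],4),"yaw",round(np.degrees(np.arctan2(*M.as_matrix()[[1,0],0])),2))
E
python3 - <<'E'
from h import *
go([.55,.157,.25],-18); go([.35,-.3,.25],-18)
E
```

```text
delta [ 5.718e-01 -5.126e-01 -3.000e-04] [ 0.   -0.   35.18] tcp [ 0.155  -0.5016  0.2497] yaw 17.18
delta [ 0.2458 -0.135  -0.0003] [ 0.   -0.   35.18] tcp [ 0.155  -0.5016  0.2497] yaw 17.18
```

Emit:
{"name": "send_rows", "arguments": {"deltas": "0.03 -0.023 0 0 0 4 1; 0.06 -0.046 0 0 0 8 1; 0.09 -0.069 0 0 0 12 1; 0.12 -0.092 0 0 0 16 1; 0.15 -0.115 0 0 0 20 1; 0.18 -0.138 0 0 0 24 1; 0.21 -0.16 0 0 0 28 1; 0.24 -0.18 0 0 0 32 1", "newtons": 20}}

```text
clock: 1.87
tcp_pos: [0.3318, -0.257, 0.25]
tcp_rot: [3.114, -0.411, 0.001]
contact_force: [-0.3, -1.7, -0.1]
opening: 0.0882
```

Run:
```python
from h import *
go([.5,-.18,.27],-15); f=grab_frame("wrist"); save(f,"w0.png")
for k in("stage","fixed_edge","clip_tip","stop_rail"): print(k,[(round(r["p"],2),np.round(r["centre"],1)) for r in models.place_of(f,k)[:2]])
print(-R.from_rotvec(f["rvec"]).as_matrix().T@f["tvec"], R.from_rotvec(f["rvec"]).as_matrix().round(2))
```

```text
delta [ 0.1425 -0.1179 -0.02  ] [ 0.02 -0.03 -0.03] tcp [ 0.3318 -0.257   0.25  ] yaw -15.03
stage []
fixed_edge []
clip_tip []
stop_rail [(0.6, array([201.9,  58.9]))]
[ 0.39930987 -0.27480816  0.38651586] [[-0.26 -0.97  0.  ]
 [-0.93  0.25  0.27]
 [-0.26  0.07 -0.96]]
```

Run:
```python
from h import *
go([.58,-.2,.25],-15)
```

```text
delta [ 0.2257 -0.1206 -0.0003] [ 0.02 -0.    0.24] tcp [ 0.331  -0.2591  0.2498] yaw -14.76
```

Emit:
{"name": "send_rows", "arguments": {"deltas": "0.03 -0.016 0 0 0 0 1; 0.065 -0.034 0 0 0 0 1; 0.1 -0.053 0 0 0 0 1; 0.135 -0.072 0 0 0 0 1; 0.17 -0.091 0 0 0 0 1; 0.2 -0.107 0 0 0 0 1; 0.226 -0.12 0 0 0 0 1; 0.226 -0.12 0 0 0 0 1"}}

```text
clock: 2.78
tcp_pos: [0.5828, -0.201, 0.248]
tcp_rot: [-3.115, 0.401, 0.001]
contact_force: [-1.1, 0.1, 0.5]
opening: 0.0881
```

Run:
```python
from h import *
f=grab_frame("wrist"); save(f,"w1.png")
Z=dict(stage=0,fixed_edge=.03,clip_tip=.037,stop_rail=.03)
for k in Z: print(k,[(round(r["p"],2),np.round(r["centre"],1),onz(f,r["centre"],Z[k]).round(4)) for r in models.place_of(f,k)[:2]])
go([.55,.157,.25],-18)
```

```text
stage [(0.74, array([316.1, 189.4]), array([ 0.5648, -0.1874,  0.    ]))]
fixed_edge [(0.78, array([294.2, 191.3]), array([ 0.576 , -0.1629,  0.03  ]))]
clip_tip [(0.76, array([322.7, 189.8]), array([ 0.5705, -0.198 ,  0.037 ]))]
stop_rail [(0.77, array([312.3, 246.3]), array([ 0.4989, -0.1653,  0.03  ]))]
delta [-1.201e-01 -3.394e-01 -2.000e-04] [0.03 0.   3.14] tcp [ 0.5791 -0.2019  0.25  ] yaw -14.86
```

View pics/w1.png

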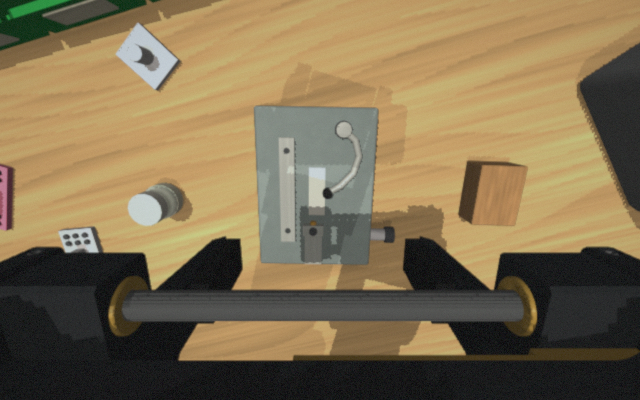

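The wrist view shows the stage squarely: bar corners at (279–296, 138–242), roller (327,193), stop block about (313,230), and drum on the right (388,234).

Run:
```python
from h import *
from scipy.optimize import least_squares
im=cv2.imread("pics/w1.png")
cv2.imwrite("pics/w1c.png",cv2.resize(im[95:275,240:410],None,fx=3.3,fy=3.3,interpolation=cv2.INTER_CUBIC))
f=grab_frame("wrist")
P=np.array([[65,43,35],[65,25,35],[-65,25,35],[-65,43,35],[100,72,30],[100,-72,30],[-100,-72,30],[-100,72,30],[0,-15,43],[75,-32,43]])/1e3
U=np.array([[279,138],[295,138],[296,241],[280,242],[255,106],[378,108],[370,264],[261,262],[327,193],[344,129.]])
def W(q,P): c,s=np.cos(q[2]),np.sin(q[2]); return np.c_[q[0]+c*P[:,0]-s*P[:,1],q[1]+s*P[:,0]+c*P[:,1],P[:,2]]
r=least_squares(lambda q:(proj(f,W(q,P))-U).ravel(),[.565,-.187,-.25],loss="soft_l1")
print(r.x,np.degrees(r.x[2])); print(r.fun.reshape(-1,2).round(1).tolist())
```

```text
[ 0.56547463 -0.18952922 -0.27146389] -15.553735463638477
[[0.1, -0.5], [-0.5, -0.3], [-0.2, -0.2], [1.8, -1.4], [-1.3, -0.1], [0.6, -0.4], [-1.2, 0.4], [0.2, 1.1], [0.8, 0.8], [-0.0, 0.8]]
```

View pics/w1c.png

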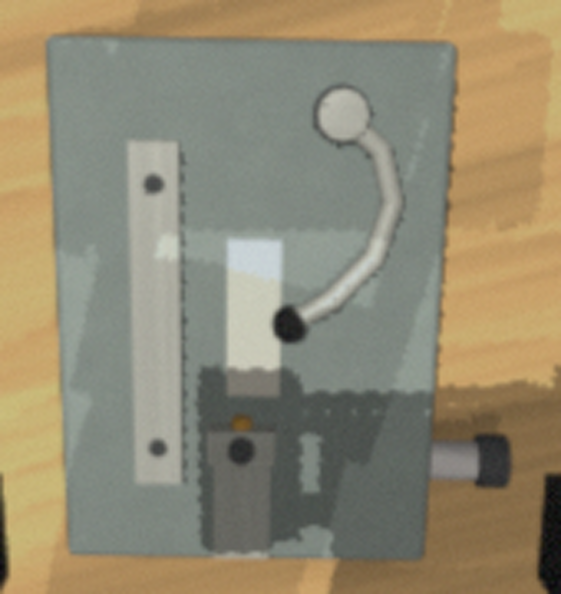

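Emit:
{"name": "send_rows", "arguments": {"deltas": "-0.014 -0.04 0 0 0 0 1; -0.028 -0.079 0 0 0 0 1; -0.042 -0.118 0 0 0 0 1; -0.056 -0.157 0 0 0 0 1; -0.07 -0.196 0 0 0 0 1; -0.084 -0.235 0 0 0 1 1; -0.098 -0.274 0 0 0 2 1; -0.112 -0.31 0 0 0 3 1"}}

```text
clock: 3.75
tcp_pos: [0.5495, 0.128, 0.2506]
tcp_rot: [3.103, -0.49, 0.002]
contact_force: [0.7, -0.8, -0.3]
opening: 0.0885
```

Run:
```python
from h import *
f=grab_frame("wrist"); save(f,"w2.png")
for r in models.place_of(f,"slide_grip")[:3]: print(round(r["p"],2),np.round(r["centre"],1),onz(f,r["centre"],.037).round(4))
go([.55,.157,.25],-18)
```

```text
0.76 [204.4 108.8] [0.6682 0.2305 0.037 ]
0.63 [210.4 233.2] [0.527  0.2853 0.037 ]
0.56 [304.  181.6] [0.5538 0.1501 0.037 ]
delta [-0.0071 -0.0255  0.0006] [-0.03 -0.04  0.39] tcp [0.549  0.1305 0.2506] yaw -17.61
```

View pics/w2.png

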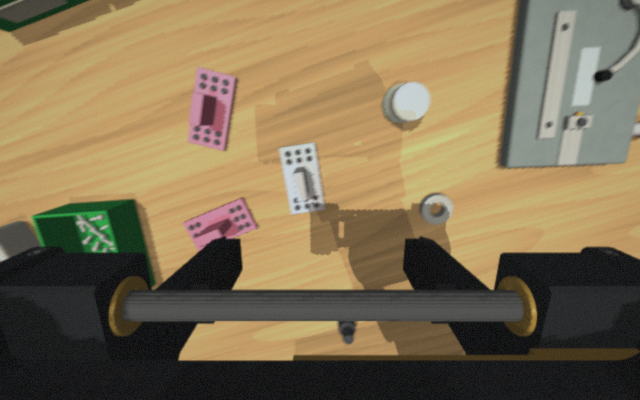

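Pin tip is at crop (242,418), about stage x = -40. In the slide view the grey slide's plate corners are (279,146), (315,142), (325,210) and (292,214).

Run:
```python
from h import *
f=grab_frame("wrist")
P=[onz(f,p,.008) for p in ([279,146],[315,142],[325,210],[292,214])]
e=P[0]+P[1]-P[2]-P[3]; yaw=np.degrees(np.arctan2(e[1],e[0])); c=np.mean(P,0); print(yaw,c,np.linalg.norm(e)/2,np.linalg.norm(P[0]-P[1]))
print("mid fin", onz(f,[304,181.6],.037))
go([c[0],c[1],.10],yaw);
```

```text
-9.10509100054225 [0.55158014 0.15675185 0.008     ] 0.09144102543172057 0.04605354839307
mid fin [0.55314053 0.1528559  0.037     ]
delta [-0.007  -0.028   0.1504] [ 0.02 -0.05 -8.58] tcp [0.5496 0.1281 0.2504] yaw -17.68
```

Emit:
{"name": "send_rows", "arguments": {"deltas": "-0.002 -0.008 0.015 0 0 -2 1; -0.004 -0.016 0.035 0 0 -5 1; -0.006 -0.024 0.055 0 0 -8 1; -0.006 -0.026 0.08 0 0 -8.6 1; -0.006 -0.026 0.1 0 0 -8.6 1; -0.006 -0.026 0.12 0 0 -8.6 1; -0.006 -0.026 0.13 0 0 -8.6 1; -0.006 -0.026 0.13 0 0 -8.6 1"}}

```text
clock: 4.57
tcp_pos: [0.5511, 0.1532, 0.1187]
tcp_rot: [3.13, -0.251, -0.004]
contact_force: [-0.6, -0.0, 0.0]
opening: 0.0878
```

Run:
```python
from h import *
f=grab_frame("wrist"); save(f,"w3.png")
for r in models.place_of(f,"slide_grip")[:3]: print(round(r["p"],2),np.round(r["centre"],1),onz(f,r["centre"],.037).round(4))
go([.552,.155,.029],-9.1)
```

```text
0.94 [171.3 263.6] [0.5272 0.2825 0.037 ]
0.76 [180.5  67.1] [0.669  0.2322 0.037 ]
0.73 [324.  211.3] [0.5517 0.1519 0.037 ]
delta [-0.0008 -0.0012  0.0924] [ 0.02 -0.11 -0.03] tcp [0.5524 0.1538 0.1214] yaw -9.13
```

View pics/w3.png

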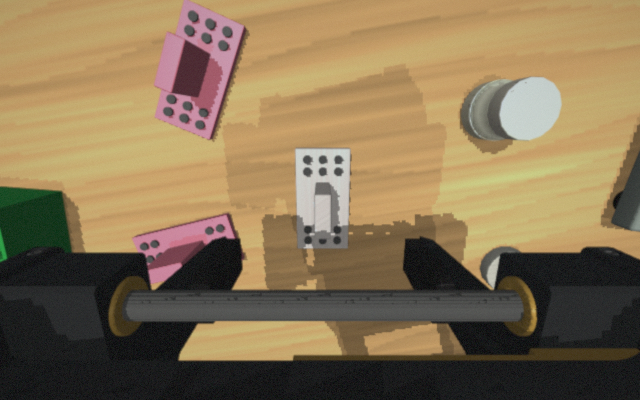

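Slide centred between the jaws at (323,198) and square to them. Going down with the jaws half open.

Emit:
{"name": "send_rows", "arguments": {"deltas": "0 -0.0005 0.015 0 0 0 0.5; 0 -0.0005 0.035 0 0 0 0.5; 0 -0.0005 0.055 0 0 0 0.5; 0 -0.0005 0.07 0 0 0 0.5; 0 -0.0005 0.082 0 0 0 0.5; 0 -0.0005 0.09 0 0 0 0.5; 0 -0.0005 0.092 0 0 0 0.5; 0 -0.0005 0.092 0 0 0 0.5"}}

```text
clock: 5.33
tcp_pos: [0.553, 0.1542, 0.0298]
tcp_rot: [3.131, -0.25, 0.004]
contact_force: [0.8, 1.3, 0.7]
opening: 0.0442
```

Emit:
{"name": "send_rows", "arguments": {"deltas": "0 0 0 0 0 0 0.25; 0 0 0 0 0 0 0.2; 0 0 0 0 0 0 0.15; 0 0 0 0 0 0 0.1; 0 0 0 0 0 0 0.05; 0 0 0 0 0 0 0; 0 0 0 0 0 0 0; 0 0 0 0 0 0 0", "newtons": 25}}

```text
clock: 6.0
tcp_pos: [0.5531, 0.1541, 0.03]
tcp_rot: [3.131, -0.25, 0.004]
contact_force: [-1.1, -0.4, 3.8]
opening: 0.0121
```

Run:
```python
from h import *
s=robot.get_state(); print(s["opening"],s["contact_force"])
go([.552,.155,.029],-9.1)
```

```text
0.012102267789581126 [-1.07722362 -0.43942236  3.76872111]
delta [-0.0012 -0.0007  0.001 ] [ 0.01 -0.17 -0.04] tcp [0.5531 0.1541 0.03  ] yaw -9.14
```

Gripped: opening 12.1 mm matches the fin. Lifting.

Emit:
{"name": "send_rows", "arguments": {"deltas": "0 0 -0.005 0 0 0 0; 0 0 -0.015 0 0 0 0; 0 0 -0.03 0 0 0 0; 0 0 -0.05 0 0 0 0; 0 0 -0.07 0 0 0 0; 0 0 -0.09 0 0 0 0; 0 0 -0.1 0 0 0 0; 0 0 -0.1 0 0 0 0", "newtons": 50}}

```text
clock: 6.67
tcp_pos: [0.5538, 0.1544, 0.1326]
tcp_rot: [-3.131, 0.25, -0.011]
contact_force: [0.9, 0.1, -0.6]
opening: 0.0116
```

```bash
cat >> h.py <<'E'
SP=np.array([.5655,-.1895]); SY=-15.55; a_=np.radians(SY); SM=np.array([[np.cos(a_),-np.sin(a_)],[np.sin(a_),np.cos(a_)]])
def st(x,y,z): return [*(SP+SM@[x/1e3,y/1e3]),z]
def where(n=1):
    for i in range(n):
        s=robot.get_state(); F=SM.T@s["contact_force"][:2]
        print("stage xy",(SM.T@(s["tcp_pos"][:2]-SP)*1e3).round(2),"z",round(s["tcp_pos"][2]*1e3,2),"F stage",F.round(2),round(s["contact_force"][2],2),"open",round(s["opening"],4),"t",round(s["clock"],2))
        if i<n-1: grab_frame("top")
E
python3 - <<'E'
from h import *
where(3); go(st(12,24,.13),SY)
E
```

```text
stage xy [-103.49  328.12] z 132.57 F stage [0.82 0.31] -0.58 open 0.0116 t 6.67
stage xy [-104.18  327.83] z 130.73 F stage [-0.18  0.13] -1.05 open 0.0119 t 6.72
stage xy [-104.65  327.63] z 129.54 F stage [-0.87 -0.07] -1.94 open 0.0115 t 6.77
delta [ 8.200e-02  3.148e-01 -2.000e-04] [ 0.01 -0.13  6.41] tcp [0.5525 0.1542 0.1295] yaw -9.14
```

Emit:
{"name": "send_rows", "arguments": {"deltas": "0.006 0.025 0 0 0 0 0; 0.016 0.063 0 0 0 1 0; 0.026 0.101 0 0 0 2 0; 0.036 0.139 0 0 0 3 0; 0.046 0.177 0 0 0 4 0; 0.056 0.215 0 0 0 5 0; 0.066 0.253 0 0 0 6 0; 0.074 0.285 0 0 0 6.4 0"}}

```text
clock: 7.43
tcp_pos: [0.5796, -0.1414, 0.1282]
tcp_rot: [-3.112, 0.428, 0.0]
contact_force: [0.3, 0.8, -2.7]
opening: 0.0117
```

Run:
```python
from h import *
where(3); go(st(12,24,.1),SY)
```

```text
stage xy [ 0.71 50.11] z 128.21 F stage [0.06 0.9 ] -2.71 open 0.0117 t 7.43
stage xy [ 2.38 45.24] z 128.2 F stage [ 0.14 -5.61] -1.93 open 0.0112 t 7.48
stage xy [ 1.37 48.23] z 128.03 F stage [-0.05  0.35] -1.58 open 0.0113 t 7.53
delta [0.0107 0.0242 0.028 ] [ 0.03 -0.03 -0.29] tcp [ 0.5797 -0.1434  0.128 ] yaw -15.84
```

Emit:
{"name": "send_rows", "arguments": {"deltas": "0.003 0.006 0.004 0 0 0 0; 0.006 0.012 0.01 0 0 0 0; 0.009 0.018 0.016 0 0 0 0; 0.0107 0.024 0.022 0 0 0 0; 0.0107 0.024 0.028 0 0 0 0; 0.0107 0.024 0.028 0 0 0 0; 0.0107 0.024 0.028 0 0 0 0; 0.0107 0.024 0.028 0 0 0 0"}}

```text
clock: 8.2
tcp_pos: [0.5836, -0.169, 0.1003]
tcp_rot: [3.111, -0.432, 0.001]
contact_force: [-0.9, 0.1, -1.1]
opening: 0.0118
```

Run:
```python
from h import *
where(3); go(st(12,24,.08),SY)
f=grab_frame("wrist"); a=cv2.cvtColor(f["color"],cv2.COLOR_RGB2BGR)[60:400,160:490]
cv2.imwrite("pics/w4.png",cv2.resize(a,None,fx=1.7,fy=1.7,interpolation=cv2.INTER_CUBIC))
import pickle; pickle.dump({k:f[k] for k in("fx","fy","cx","cy","rvec","tvec")},open("f4.pkl","wb"))
```

```text
stage xy [11.99 24.57] z 100.29 F stage [-0.91 -0.15] -1.05 open 0.0118 t 8.2
stage xy [12.05 24.53] z 100.43 F stage [ 0.36 -0.12] -1.29 open 0.0116 t 8.25
stage xy [12.07 24.48] z 100.48 F stage [ 0.64 -0.34] -1.64 open 0.0116 t 8.3
delta [-0.0001  0.0005  0.0205] [ 0.04 -0.07 -0.27] tcp [ 0.5837 -0.1691  0.1005] yaw -15.82
```

View pics/w4.png

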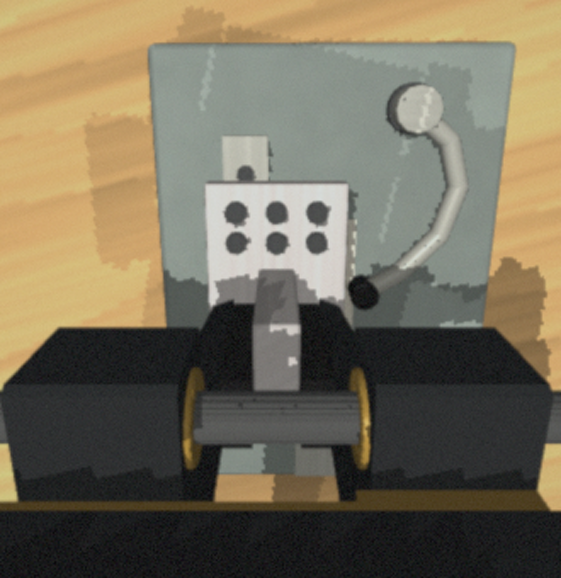

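The slide is held level and parallel to the stage. Its far corners are at crop (206,182) and (348,182), with the roller at (364,292) to its right.

Run:
```python
from h import *
import pickle; f=pickle.load(open("f4.pkl","rb"))
def s(u,v,z): return (SM.T@(onz(f,[160+u/1.7,60+v/1.7],z)[:2]-SP)*1e3).round(1)
print("slide end",s(206,182,.0785),s(348,182,.0785)," stage far corners",s(149,44,.03),s(515,42,.03),"hub",s(415,108,.043),"roller",s(363,289,.043),"bar end",s(222,136,.035),s(268,136,.035))
```

```text
slide end [57.1 46.7] [56.9  1.5]  stage far corners [103.3  73.4] [103.5 -68.2] hub [ 79.2 -27.8] roller [  6.8 -11.5] bar end [68.6 45.8] [68.6 27.5]
```

Run:
```python
from h import *
import pickle; f=pickle.load(open("f4.pkl","rb"))
from scipy.optimize import least_squares
P=np.array([[100,72,30],[100,-72,30],[65,43,35],[65,25,35],[0,-15,43],[75,-32,43]])/1e3
U=np.array([[149,44],[515,42],[222,136],[268,136],[363,289],[415,108.]])/1.7+[160,60]
def W(q,P): c,s=np.cos(q[2]),np.sin(q[2]); return np.c_[q[0]+c*P[:,0]-s*P[:,1],q[1]+s*P[:,0]+c*P[:,1],P[:,2]]
r=least_squares(lambda q:(proj(f,W(q,P))-U).ravel(),[.565,-.187,-.27],loss="soft_l1")
print(r.x,np.degrees(r.x[2])); print(r.fun.reshape(-1,2).round(1).tolist())
g=grab_frame("top")
for k,z in (("stage",0),("fixed_edge",.03),("clip_tip",.037),("stop_rail",.03)): print(k,[(round(q["p"],2),onz(g,q["centre"],z).round(4)) for q in models.place_of(g,k)[:1]])
for k,p in (("fixed_edge",(0,25)),("clip_tip",(0,-15)),("stop_rail",(-76,2))): print(k,W(r.x,np.array([[*p,30]])/1e3))
```

```text
[ 0.56988626 -0.18759411 -0.269642  ] -15.44934867129699
[[-2.8, -0.5], [1.0, -0.6], [-0.6, -0.0], [-0.9, -0.2], [0.6, 4.1], [1.6, 0.6]]
stage [(0.18, array([0.6045, 0.0119, 0.    ]))]
fixed_edge []
clip_tip []
stop_rail []
fixed_edge [[ 0.57654592 -0.16349745  0.03      ]]
clip_tip [[ 0.56589047 -0.2020521   0.03      ]]
stop_rail [[ 0.49716519 -0.16542101  0.03      ]]
```

```bash
sed -i 's/^SP=np.array(\[.5655,-.1895\]); SY=-15.55/SP=np.array([.5699,-.1876]); SY=-15.45/' h.py
python3 - <<'E'
from h import *
where(); go(st(12,22,.067),SY)
E
```

```text
stage xy [ 8.29 21.17] z 100.16 F stage [-0.91  0.41] -1.31 open 0.0115 t 8.6
delta [ 0.0037 -0.0009  0.0332] [ 0.04 -0.04 -0.39] tcp [ 0.5835 -0.1694  0.1002] yaw -15.84
```

Emit:
{"name": "send_rows", "arguments": {"deltas": "0.001 0 0.004 0 0 0.2 0; 0.002 0 0.01 0 0 0.4 0; 0.0037 0 0.016 0 0 0.4 0; 0.0037 0 0.022 0 0 0.4 0; 0.0037 0 0.027 0 0 0.4 0; 0.0037 0 0.031 0 0 0.4 0; 0.0037 0 0.033 0 0 0.4 0; 0.0037 0 0.033 0 0 0.4 0"}}

```text
clock: 9.27
tcp_pos: [0.5869, -0.1703, 0.0666]
tcp_rot: [3.11, -0.444, -0.0]
contact_force: [-0.2, -0.7, -1.7]
opening: 0.0117
```

Run:
```python
from h import *
where(3); go(st(12,4,.067),SY)
```

```text
stage xy [11.77 21.19] z 66.58 F stage [-0.02 -0.75] -1.69 open 0.0117 t 9.27
stage xy [11.95 21.15] z 67.02 F stage [0.59 0.05] -0.79 open 0.0117 t 9.32
stage xy [12.11 21.09] z 67.33 F stage [0.03 0.53] -1.02 open 0.0116 t 9.37
delta [0.0001 0.0171 0.0003] [ 0.04 -0.06 -0.79] tcp [ 0.5872 -0.1705  0.0673] yaw -16.24
```

Emit:
{"name": "send_rows", "arguments": {"deltas": "0 0.002 0 0 0 -0.2 0; 0 0.004 0 0 0 -0.4 0; 0 0.006 0 0 0 -0.6 0; 0 0.008 0 0 0 -0.8 0; 0 0.01 0 0 0 -0.8 0; 0 0.012 0 0 0 -0.8 0; 0 0.014 0 0 0 -0.8 0; 0 0.015 0 0 0 -0.8 0"}}

```text
clock: 10.03
tcp_pos: [0.5827, -0.1847, 0.0671]
tcp_rot: [-3.113, 0.422, 0.0]
contact_force: [-0.8, 4.4, -1.8]
opening: 0.0117
```

Run:
```python
from h import *
where(4); go(st(12,-1.5,.067),SY)
```

```text
stage xy [11.53  6.22] z 67.08 F stage [-1.97  4.01] -1.83 open 0.0117 t 10.03
stage xy [11.58  6.12] z 67.08 F stage [-1.86  3.85] -1.88 open 0.0118 t 10.08
stage xy [11.62  6.19] z 67.09 F stage [-1.56  3.69] -0.58 open 0.0117 t 10.13
stage xy [11.68  6.27] z 67.11 F stage [-2.17  3.85] -1.44 open 0.0119 t 10.18
delta [0.0003 0.0078 0.0001] [ 0.02 -0.02  0.  ] tcp [ 0.5828 -0.1847  0.0671] yaw -15.45
```

Roller contact at about 3.9 N, as expected for this position. Continuing to y = -1.5.

Emit:
{"name": "send_rows", "arguments": {"deltas": "0 0.001 0 0 0 0 0; 0 0.002 0 0 0 0 0; 0 0.003 0 0 0 0 0; 0 0.0045 0 0 0 0 0; 0 0.006 0 0 0 0 0; 0 0.0075 0 0 0 0 0; 0 0.008 0 0 0 0 0; 0 0.008 0 0 0 0 0"}}

```text
clock: 10.85
tcp_pos: [0.5805, -0.1919, 0.067]
tcp_rot: [-3.113, 0.422, 0.001]
contact_force: [-0.1, 5.5, -2.0]
opening: 0.0118
```

Run:
```python
from h import *
where(4); go(st(12,-1.5,.061),SY)
f=grab_frame("wrist"); a=cv2.cvtColor(f["color"],cv2.COLOR_RGB2BGR)[60:330,160:490]
cv2.imwrite("pics/w5.png",cv2.resize(a,None,fx=1.9,fy=1.9,interpolation=cv2.INTER_CUBIC))
```

```text
stage xy [11.42 -1.35] z 66.98 F stage [-1.55  5.32] -2.05 open 0.0118 t 10.85
stage xy [11.43 -1.31] z 66.98 F stage [-3.04  4.95] -0.43 open 0.0114 t 10.9
stage xy [11.43 -1.28] z 66.98 F stage [-2.33  5.11] -1.13 open 0.0116 t 10.95
stage xy [11.42 -1.24] z 66.98 F stage [-2.6   4.51] -1.01 open 0.0116 t 11.0
delta [0.0006 0.0003 0.006 ] [-0.03  0.03  0.01] tcp [ 0.5806 -0.1918  0.067 ] yaw -15.44
```

View pics/w5.png

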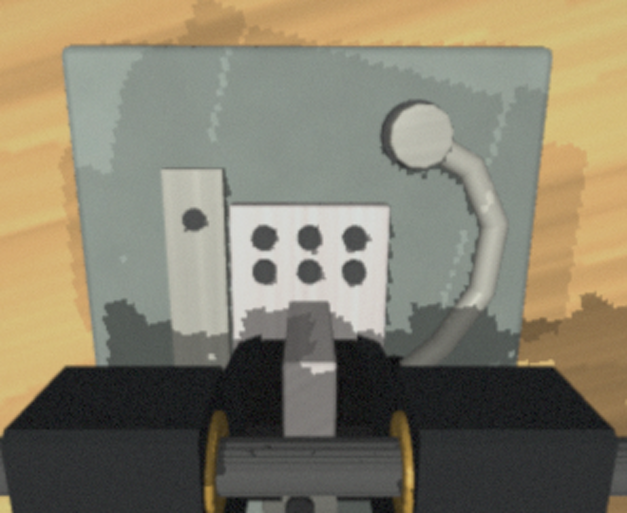

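The slide is drawn clear of the bar: its left edge is at crop 231 and the bar face at 224, about a 3 mm true gap. Lowering.

Emit:
{"name": "send_rows", "arguments": {"deltas": "0 0.0003 0.001 0 0 0 0; 0 0.0003 0.002 0 0 0 0; 0 0.0003 0.003 0 0 0 0; 0 0.0003 0.004 0 0 0 0; 0 0.0003 0.005 0 0 0 0; 0 0.0003 0.006 0 0 0 0; 0 0.0003 0.0065 0 0 0 0; 0 0.0003 0.0065 0 0 0 0"}}

```text
clock: 11.72
tcp_pos: [0.5811, -0.192, 0.0609]
tcp_rot: [-3.113, 0.422, -0.002]
contact_force: [1.4, 4.3, -0.3]
opening: 0.0114
```

Run:
```python
from h import *
where(4); go(st(12,-1.5,.060),SY)
```

```text
stage xy [12.   -1.23] z 60.89 F stage [0.26 4.49] -0.32 open 0.0114 t 11.72
stage xy [12.   -1.26] z 60.91 F stage [0.12 4.65] -0.15 open 0.0115 t 11.77
stage xy [12.   -1.24] z 60.9 F stage [-0.66  5.25] 0.3 open 0.012 t 11.82
stage xy [12.   -1.22] z 60.93 F stage [-0.21  5.15] -0.36 open 0.0115 t 11.87
delta [0.     0.0003 0.0009] [-0.03 -0.07  0.02] tcp [ 0.5811 -0.192   0.0609] yaw -15.43
```

Emit:
{"name": "send_rows", "arguments": {"deltas": "0 0 0.0002 0 0 0 0; 0 0 0.0004 0 0 0 0; 0 0 0.0006 0 0 0 0; 0 0 0.0008 0 0 0 0; 0 0 0.0008 0 0 0 0; 0 0 0.0008 0 0 0 0; 0 0 0.0008 0 0 0 0; 0 0 0.0008 0 0 0 0"}}

```text
clock: 12.53
tcp_pos: [0.5815, -0.1917, 0.0604]
tcp_rot: [-3.113, 0.422, -0.003]
contact_force: [0.5, 5.7, 0.3]
opening: 0.0114
```

Run:
```python
from h import *
where(3); go(st(6,-1.5,.060),SY)
```

```text
stage xy [12.26 -0.88] z 60.4 F stage [-1.    5.65] 0.3 open 0.0114 t 12.53
stage xy [12.3  -0.89] z 60.46 F stage [-0.32  5.96] 0.81 open 0.0117 t 12.58
stage xy [12.27 -0.87] z 60.42 F stage [-1.17  6.33] 0.04 open 0.0116 t 12.63
delta [-0.0063  0.0006  0.0004] [-0.05 -0.12  0.03] tcp [ 0.5815 -0.1917  0.0604] yaw -15.42
```

Emit:
{"name": "send_rows", "arguments": {"deltas": "0 0.0005 0.0003 0 0 0 0; 0 0.0008 0.0006 0 0 0 0; 0 0.0008 0.001 0 0 0 0; 0 0.0008 0.001 0 0 0 0; 0 0.0008 0.001 0 0 0 0; 0 0.0008 0.001 0 0 0 0; 0 0.0008 0.001 0 0 0 0; 0 0.0008 0.001 0 0 0 0"}}

```text
clock: 13.3
tcp_pos: [0.5815, -0.1921, 0.0601]
tcp_rot: [-3.112, 0.421, -0.004]
contact_force: [-2.3, 7.3, 4.1]
opening: 0.0115
```

Run:
```python
from h import *
where(3); go(st(6,-1.5,.060),SY)
```

```text
stage xy [12.41 -1.21] z 60.06 F stage [-4.19  6.42] 4.14 open 0.0115 t 13.3
stage xy [12.4 -1.2] z 60.05 F stage [-3.61  5.92] 4.84 open 0.0114 t 13.35
stage xy [12.41 -1.22] z 60.06 F stage [-3.46  6.22] 3.55 open 0.0115 t 13.4
delta [-0.0064  0.0003  0.    ] [-0.07 -0.15  0.04] tcp [ 0.5815 -0.1921  0.0601] yaw -15.41
```

Emit:
{"name": "send_rows", "arguments": {"deltas": "-0.0005 0.0005 0.0004 0 0 0 0; -0.001 0.0005 0.0004 0 0 0 0; -0.0015 0.0005 0.0004 0 0 0 0; -0.002 0.0005 0.0004 0 0 0 0; -0.0025 0.0005 0.0004 0 0 0 0; -0.003 0.0005 0.0004 0 0 0 0; -0.0035 0.0005 0.0004 0 0 0 0; -0.004 0.0005 0.0004 0 0 0 0"}}

```text
clock: 14.07
tcp_pos: [0.5787, -0.1916, 0.0603]
tcp_rot: [-3.113, 0.421, -0.01]
contact_force: [3.8, 4.6, -0.3]
opening: 0.0115
```

Run:
```python
from h import *
where(3); go(st(6,-1.5,.060),SY)
```

```text
stage xy [ 9.58 -1.52] z 60.31 F stage [2.46 5.48] -0.35 open 0.0115 t 14.07
stage xy [ 9.47 -1.52] z 60.29 F stage [1.42 4.71] -1.2 open 0.0114 t 14.12
stage xy [ 9.46 -1.53] z 60.28 F stage [2.45 5.18] -0.86 open 0.0117 t 14.17
delta [-0.0035 -0.      0.0003] [-0.07 -0.34  0.05] tcp [ 0.5786 -0.1916  0.0603] yaw -15.4
```

Emit:
{"name": "send_rows", "arguments": {"deltas": "-0.0005 0 0.0005 0 -0.1 0 0; -0.001 0.0003 0.0008 0 -0.2 0 0; -0.0015 0.0003 0.0008 0 -0.3 0 0; -0.002 0.0003 0.0008 0 -0.3 0 0; -0.0025 0.0003 0.0008 0 -0.3 0 0; -0.003 0.0003 0.0008 0 -0.3 0 0; -0.0035 0.0003 0.0008 0 -0.3 0 0; -0.0035 0.0003 0.0008 0 -0.3 0 0"}}

```text
clock: 14.83
tcp_pos: [0.5765, -0.1912, 0.0603]
tcp_rot: [-3.113, 0.421, -0.008]
contact_force: [3.8, 4.9, -0.3]
opening: 0.0115
```

Run:
```python
from h import *
where(4); go(st(6,-1.5,.060),SY)
```

```text
stage xy [ 7.33 -1.68] z 60.29 F stage [2.32 5.68] -0.35 open 0.0115 t 14.83
stage xy [ 7.31 -1.65] z 60.26 F stage [2.95 5.59] -0.36 open 0.0118 t 14.88
stage xy [ 7.3  -1.68] z 60.25 F stage [2.67 4.84] -0.4 open 0.0118 t 14.93
stage xy [ 7.3  -1.69] z 60.26 F stage [3.14 4.84] 0.16 open 0.0114 t 14.98
delta [-0.0013 -0.0002  0.0003] [-0.05 -0.27  0.06] tcp [ 0.5765 -0.1912  0.0603] yaw -15.39
```

Emit:
{"name": "send_rows", "arguments": {"deltas": "-0.0015 0 0.0005 0 -0.1 0 0; -0.002 0.0002 0.0008 0 -0.2 0 0; -0.0025 0.0002 0.0008 0 -0.3 0 0; -0.003 0.0002 0.0008 0 -0.3 0 0; -0.0035 0.0002 0.0008 0 -0.3 0 0; -0.0035 0.0002 0.0008 0 -0.3 0 0; -0.0035 0.0002 0.0008 0 -0.3 0 0; -0.0035 0.0002 0.0008 0 -0.3 0 0"}}

```text
clock: 15.65
tcp_pos: [0.575, -0.1908, 0.0604]
tcp_rot: [3.113, -0.421, 0.009]
contact_force: [6.9, 3.9, -2.4]
opening: 0.0119
```

Run:
```python
from h import *
where(4); go(st(6,-1.5,.060),SY)
```

```text
stage xy [ 5.74 -1.75] z 60.4 F stage [5.64 5.63] -2.4 open 0.0119 t 15.65
stage xy [ 5.74 -1.74] z 60.39 F stage [5.43 5.8 ] -1.2 open 0.0114 t 15.7
stage xy [ 5.74 -1.75] z 60.4 F stage [5.75 5.85] -0.24 open 0.0115 t 15.75
stage xy [ 5.75 -1.72] z 60.39 F stage [6.21 5.89] -1.94 open 0.0117 t 15.8
delta [ 0.0002 -0.0002  0.0004] [-0.02 -0.31  0.07] tcp [ 0.575  -0.1908  0.0604] yaw -15.38
```

Force along x has climbed to 5.8 N, so the pin is almost solid. Pressing to about 9.5 N.

Emit:
{"name": "send_rows", "arguments": {"deltas": "-0.0018 0 0.0005 0 -0.1 0 0; -0.0021 0.0002 0.001 0 -0.2 0 0; -0.0024 0.0002 0.001 0 -0.3 0 0; -0.0027 0.0002 0.001 0 -0.3 0 0; -0.003 0.0002 0.001 0 -0.3 0 0; -0.0032 0.0002 0.001 0 -0.3 0 0; -0.0032 0.0002 0.001 0 -0.3 0 0; -0.0032 0.0002 0.001 0 -0.3 0 0"}}

```text
clock: 16.47
tcp_pos: [0.5746, -0.1908, 0.0607]
tcp_rot: [3.112, -0.421, 0.014]
contact_force: [11.1, 3.6, -3.1]
opening: 0.0117
```

Run:
```python
from h import *
where(4); go(st(6,-1.5,.060),SY)
```

```text
stage xy [ 5.38 -1.83] z 60.69 F stage [9.76 6.41] -3.14 open 0.0117 t 16.47
stage xy [ 5.39 -1.82] z 60.7 F stage [10.01  5.77] -2.08 open 0.0115 t 16.52
stage xy [ 5.39 -1.83] z 60.71 F stage [10.15  5.35] -1.73 open 0.0115 t 16.57
stage xy [ 5.39 -1.83] z 60.71 F stage [9.86 5.85] -1.96 open 0.0116 t 16.62
delta [ 0.0006 -0.0003  0.0007] [ 0.01 -0.5   0.05] tcp [ 0.5746 -0.1908  0.0607] yaw -15.4
```

Pressed with Fx about 10 N against solid, held over 0.3 s. Now easing toward the edge with lighter end pressure.

Emit:
{"name": "send_rows", "arguments": {"deltas": "-0.0025 0 0.0008 0 -0.2 0 0; -0.002 -0.0005 0.0014 0 -0.3 0 0; -0.0015 -0.001 0.0014 0 -0.4 0 0; -0.0015 -0.0015 0.0014 0 -0.4 0 0; -0.0015 -0.002 0.0014 0 -0.4 0 0; -0.0015 -0.0023 0.0014 0 -0.4 0 0; -0.0015 -0.0025 0.0014 0 -0.4 0 0; -0.0015 -0.0025 0.0014 0 -0.4 0 0"}}

```text
clock: 17.28
tcp_pos: [0.5755, -0.1889, 0.0604]
tcp_rot: [3.111, -0.42, 0.011]
contact_force: [6.4, 0.6, 0.6]
opening: 0.0115
```

Run:
```python
from h import *
where(3); go(st(6,2,.060),SY)
```

```text
stage xy [5.73 0.27] z 60.44 F stage [5.98 2.29] 0.59 open 0.0115 t 17.28
stage xy [5.7  0.29] z 60.42 F stage [5.53 3.22] 0.78 open 0.0116 t 17.33
stage xy [5.71 0.29] z 60.41 F stage [4.88 2.81] -0.07 open 0.0114 t 17.38
delta [ 0.0003 -0.0017  0.0004] [ 0.08 -0.42  0.07] tcp [ 0.5755 -0.1888  0.0604] yaw -15.38
```

Emit:
{"name": "send_rows", "arguments": {"deltas": "-0.0015 -0.0003 0.0005 0 -0.2 0 0; -0.0015 -0.0006 0.001 0 -0.3 0 0; -0.0015 -0.0009 0.001 0 -0.4 0 0; -0.0015 -0.0012 0.001 0 -0.4 0 0; -0.0015 -0.0015 0.001 0 -0.4 0 0; -0.0015 -0.0018 0.001 0 -0.4 0 0; -0.0015 -0.0021 0.001 0 -0.4 0 0; -0.0015 -0.0022 0.001 0 -0.4 0 0"}}

```text
clock: 18.05
tcp_pos: [0.5759, -0.1876, 0.0603]
tcp_rot: [3.109, -0.42, 0.007]
contact_force: [5.8, -2.1, 0.6]
opening: 0.0116
```

Run:
```python
from h import *
where(3); go(st(6,2,.060),SY)
```

```text
stage xy [5.76 1.63] z 60.32 F stage [ 6.11 -0.52] 0.55 open 0.0116 t 18.05
stage xy [5.79 1.59] z 60.34 F stage [6.1  0.18] -0.24 open 0.0115 t 18.1
stage xy [5.78 1.6 ] z 60.35 F stage [ 6.03 -0.46] -0.37 open 0.0114 t 18.15
delta [ 0.0002 -0.0004  0.0004] [ 0.19 -0.3   0.07] tcp [ 0.5759 -0.1876  0.0604] yaw -15.38
```

Emit:
{"name": "send_rows", "arguments": {"deltas": "-0.0015 -0.0004 0.0005 0.1 -0.2 0 0; -0.0015 -0.0008 0.0008 0.2 -0.3 0 0; -0.0015 -0.0012 0.0008 0.2 -0.3 0 0; -0.0015 -0.0014 0.0008 0.2 -0.3 0 0; -0.0013 -0.0014 0.0008 0.2 -0.3 0 0; -0.0013 -0.0014 0.0008 0.2 -0.3 0 0; -0.0013 -0.0014 0.0008 0.2 -0.3 0 0; -0.0013 -0.0014 0.0008 0.2 -0.3 0 0"}}

```text
clock: 18.82
tcp_pos: [0.5759, -0.1874, 0.0604]
tcp_rot: [3.111, -0.42, 0.006]
contact_force: [3.3, -5.7, 0.1]
opening: 0.0116
```

Run:
```python
from h import *
where(3); go(st(6,2,.060),SY)
f=grab_frame("wrist"); a=cv2.cvtColor(f["color"],cv2.COLOR_RGB2BGR)[60:330,160:490]
cv2.imwrite("pics/w6.png",cv2.resize(a,None,fx=1.9,fy=1.9,interpolation=cv2.INTER_CUBIC))
```

```text
stage xy [5.78 1.76] z 60.36 F stage [ 4.66 -4.65] 0.14 open 0.0116 t 18.82
stage xy [5.78 1.79] z 60.36 F stage [ 4.8  -3.06] 0.22 open 0.0114 t 18.87
stage xy [5.8  1.77] z 60.38 F stage [ 5.93 -3.75] 0.8 open 0.0118 t 18.92
delta [ 0.0002 -0.0002  0.0004] [ 0.12 -0.23  0.05] tcp [ 0.576  -0.1874  0.0604] yaw -15.4
```

View pics/w6.png

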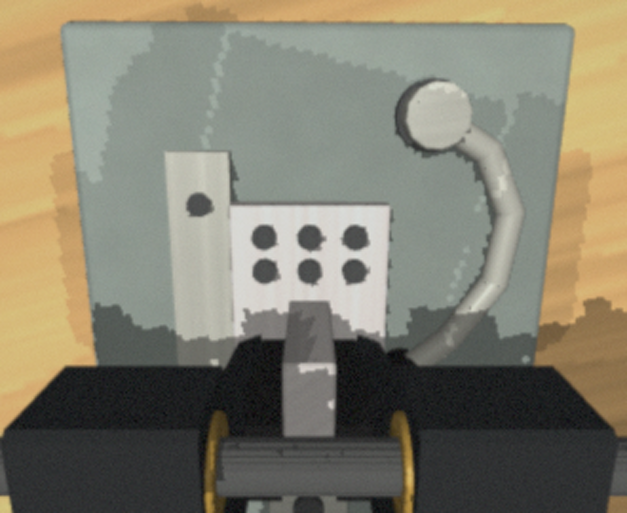

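The slide is flush on the bar (no gap at crop 231), roller bearing at (400,357), and Fy -3.7 N on the edge. Relaxing the loads, then opening.

Emit:
{"name": "send_rows", "arguments": {"deltas": "-0.001 -0.0008 0.0002 0 0 0 0; -0.0008 -0.0006 0 0 0 0 0; -0.0006 -0.0005 0 0 0 0 0; -0.0006 -0.0004 0 0 0 0 0; -0.0006 -0.0004 0 0 0 0 0; -0.0006 -0.0004 0 0 0 0 0; -0.0006 -0.0004 0 0 0 0 0; -0.0006 -0.0004 0 0 0 0 0", "newtons": 20}}

```text
clock: 19.63
tcp_pos: [0.5759, -0.1874, 0.0605]
tcp_rot: [3.11, -0.42, 0.008]
contact_force: [5.2, -3.2, -3.3]
opening: 0.0115
```

Run:
```python
from h import *
where(3); go(st(6,2,.060),SY)
```

```text
stage xy [5.72 1.81] z 60.52 F stage [ 5.82 -1.71] -3.29 open 0.0115 t 19.63
stage xy [5.71 1.81] z 60.5 F stage [ 5.29 -1.18] -3.0 open 0.012 t 19.68
stage xy [5.73 1.81] z 60.5 F stage [ 6.17 -0.71] -3.72 open 0.0119 t 19.73
delta [ 0.0003 -0.0002  0.0005] [ 0.17 -0.31  0.05] tcp [ 0.5759 -0.1874  0.0605] yaw -15.4
```

Emit:
{"name": "send_rows", "arguments": {"deltas": "-0.0004 -0.0003 0.0003 0 0 0 0; -0.0002 -0.0003 0.0004 0 0 0 0; 0 -0.0003 0.0004 0 0 0 0; 0.0001 -0.0003 0.0004 0 0 0 0; 0.0001 -0.0003 0.0004 0 0 0 0; 0.0001 -0.0003 0.0004 0 0 0 0; 0.0001 -0.0003 0.0004 0 0 0 0; 0.0001 -0.0003 0.0004 0 0 0 0"}}

```text
clock: 20.4
tcp_pos: [0.5761, -0.1874, 0.0603]
tcp_rot: [3.109, -0.42, 0.008]
contact_force: [0.3, -3.7, 4.0]
opening: 0.0116
```

Run:
```python
from h import *
where(3); go(st(6,2,.060),SY)
```

```text
stage xy [5.87 1.85] z 60.35 F stage [ 1.28 -3.5 ] 3.97 open 0.0116 t 20.4
stage xy [5.87 1.85] z 60.32 F stage [ 1.08 -3.93] 4.15 open 0.0118 t 20.45
stage xy [5.88 1.84] z 60.32 F stage [ 0.68 -4.55] 4.52 open 0.0122 t 20.5
delta [ 0.0001 -0.0002  0.0003] [ 0.19 -0.33  0.05] tcp [ 0.5761 -0.1874  0.0603] yaw -15.4
```

Emit:
{"name": "send_rows", "arguments": {"deltas": "-0.0002 -0.0002 0.0002 0 0 0 0; -0.0002 -0.0001 0.0001 0 0 0 0.16; -0.0002 -0.0001 0 0 0 0 0.2; -0.0002 0 0 0 0 0 0.25; 0 0 0 0 0 0 0.3; 0 0 0 0 0 0 0.4; 0 0 0 0 0 0 0.4; 0 0 0 0 0 0 0.4"}}

```text
clock: 21.17
tcp_pos: [0.576, -0.1873, 0.0602]
tcp_rot: [3.109, -0.42, 0.008]
contact_force: [-0.1, -0.1, 0.5]
opening: 0.0352
```

Run:
```python
from h import *
where(2); go(st(6,2,.060),SY)
```

```text
stage xy [5.81 1.95] z 60.25 F stage [-0.08 -0.17] 0.46 open 0.0352 t 21.17
stage xy [5.82 1.92] z 60.26 F stage [-0.58 -0.36] 0.77 open 0.0351 t 21.22
delta [ 0.0002 -0.0001  0.0003] [ 0.18 -0.32  0.05] tcp [ 0.576  -0.1873  0.0603] yaw -15.4
```

Released, forces near zero. Lifting straight up.

Emit:
{"name": "send_rows", "arguments": {"deltas": "0 0 -0.005 0 0 0 0.4; 0 0 -0.015 0 0 0 0.4; 0 0 -0.03 0 0 0 0.4; 0 0 -0.05 0 0 0 0.4; 0 0 -0.075 0 0 0 0.4; 0 0 -0.1 0 0 0 0.4; 0 0 -0.13 0 0 0 0.4; 0 0 -0.15 0 0 0 0.4"}}

```text
clock: 21.88
tcp_pos: [0.5757, -0.1867, 0.2142]
tcp_rot: [3.108, -0.42, 0.013]
contact_force: [0.0, -0.7, 0.2]
opening: 0.0352
```

Emit:
{"name": "send_rows", "arguments": {"deltas": "0 0 -0.01 0 0 0 1; 0 0 -0.02 0 0 0 1; 0 0 -0.03 0 0 0 1; 0 0 -0.03 0 0 0 1; 0 0 -0.03 0 0 0 1; 0 0 -0.03 0 0 0 1; 0 0 -0.03 0 0 0 1; 0 0 -0.03 0 0 0 1"}}

```text
clock: 22.55
tcp_pos: [0.5753, -0.1865, 0.2434]
tcp_rot: [3.109, -0.42, 0.011]
contact_force: [-0.4, -0.6, -0.1]
opening: 0.0865
```

Run:
```python
from h import *
where(2); f=grab_frame("wrist"); a=cv2.cvtColor(f["color"],cv2.COLOR_RGB2BGR)[80:290,220:440]
cv2.imwrite("pics/w7.png",cv2.resize(a,None,fx=2.8,fy=2.8,interpolation=cv2.INTER_CUBIC))
for k in ("clip_tip","slide_grip"): print(k,[(round(q["p"],2),(SM.T@(onz(f,q["centre"],.043 if k[0]=="c" else .067)[:2]-SP)*1e3).round(1)) for q in models.place_of(f,k)[:2]])
```

```text
stage xy [4.91 2.52] z 243.44 F stage [-0.2  -0.65] -0.08 open 0.0865 t 22.55
stage xy [4.96 2.52] z 243.58 F stage [ 0.3  -0.72] 0.86 open 0.0877 t 22.6
clip_tip [(0.97, array([  0.5, -19.5]))]
slide_grip [(0.6, array([3.6, 2.6])), (0.49, array([  3.5, -20.7]))]
```

View pics/w7.png

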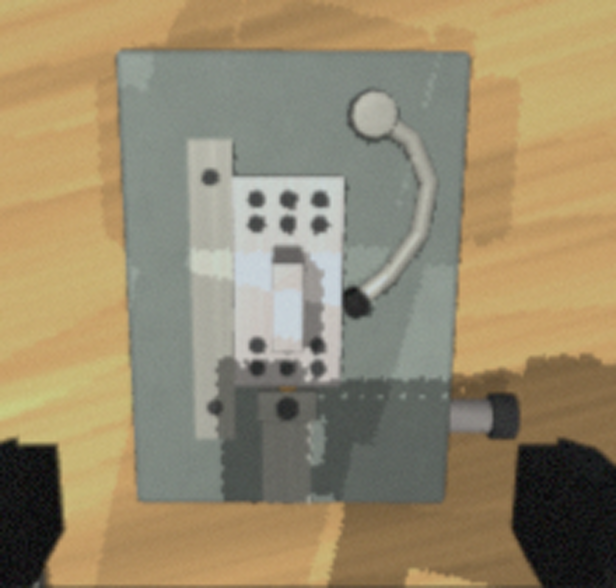

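The slide lies flush along the bar, square, with the roller on its side at (355,302). Its end is near the pin at (288,388); checking that end closely.

Run:
```python
from h import *
import pickle
fs=[grab_frame("wrist") for _ in range(4)]
a=np.mean([f["color"] for f in fs],0); f=fs[-1]
c=a[205:240,300:345]; c=(c-c.min())/(c.max()-c.min())*255
cv2.imwrite("pics/w8.png",cv2.resize(c[...,::-1].astype(np.uint8),None,fx=14,fy=14,interpolation=cv2.INTER_CUBIC))
for v in np.arange(210,226,.5):
    pass
col=a[:,316:329].mean(1).mean(1) if False else a[205:232,316:329].mean((1,2)); print(dict(zip(range(205,232),col.round().astype(int).tolist())))
for v in range(208,228,2): print(v,[(SM.T@(onz(f,[322,v],z)[:2]-SP)*1e3)[0].round(1) for z in (.038,.034,.04,.03)])
```

```text
{205: 182, 206: 183, 207: 186, 208: 160, 209: 118, 210: 97, 211: 90, 212: 87, 213: 94, 214: 108, 215: 115, 216: 114, 217: 104, 218: 85, 219: 77, 220: 96, 221: 99, 222: 87, 223: 74, 224: 68, 225: 67, 226: 67, 227: 68, 228: 72, 229: 80, 230: 90, 231: 97}
208 [np.float64(-27.1), np.float64(-28.2), np.float64(-26.5), np.float64(-29.4)]
210 [np.float64(-29.6), np.float64(-30.8), np.float64(-29.0), np.float64(-32.0)]
212 [np.float64(-32.2), np.float64(-33.4), np.float64(-31.5), np.float64(-34.6)]
214 [np.float64(-34.7), np.float64(-36.0), np.float64(-34.1), np.float64(-37.2)]
216 [np.float64(-37.3), np.float64(-38.6), np.float64(-36.6), np.float64(-39.9)]
218 [np.float64(-39.9), np.float64(-41.2), np.float64(-39.2), np.float64(-42.5)]
220 [np.float64(-42.5), np.float64(-43.8), np.float64(-41.8), np.float64(-45.2)]
222 [np.float64(-45.1), np.float64(-46.4), np.float64(-44.4), np.float64(-47.8)]
224 [np.float64(-47.7), np.float64(-49.1), np.float64(-47.0), np.float64(-50.5)]
226 [np.float64(-50.3), np.float64(-51.7), np.float64(-49.6), np.float64(-53.2)]
```

View pics/w8.png

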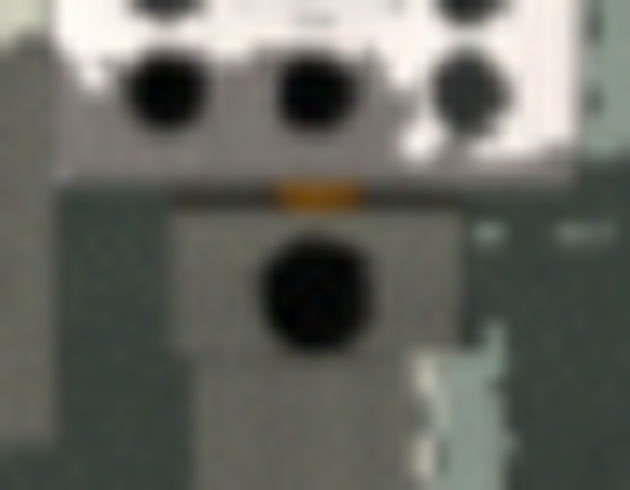

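The zoom shows the slide end at row 217.6 and the block front at 219.7: a gap of about 1.8 mm, against 3 mm for a free pin, so the pin is still pushed in. Handing in.

Run:
```python
from h import *
print(robot.sign_off()); where()
```

```text
the job is handed in; nothing more can be done
None
the job is handed in; nothing more can be done
```

I loaded the slide into the inspection stage and handed the job in with the clock at about 23 s; no verdict is reported back.

- **Arm drawn back:** I used the slide's side to push the arm back to about stage y = -30. The wrist force was 4–5 N at the roller. I then lowered the slide flat onto the bed.
- **End stop:** I pressed the slide on until the pin was solid. Wrist force along x was about 10 N for more than 0.3 s. Allowing for friction, that is an estimated 7–10 N on the pin.
- **Edge and release:** I eased the slide over until the fixed edge took the arm's push, relaxed the loads, let go, and lifted clear. No bystander was touched.

**Last checks:**
- The slide lies flush and square along the edge, with the roller on its side.
- The gap from slide end to stop block is about 1.8 mm, against 3 mm for a free pin, so the pin is still pushed in (good to about 0.6 mm).
- The gripper is clear, with force near zero.

**Disagreements:**
- My first stage fit was about 4 mm off because the arm was still moving in that picture. I redid it before making contact.
- The network put the roller at y = -19.5 at the end instead of about -27, but the picture shows it touching the slide.
- The tool tilted about 0.5° during the end press, inside the 0.04 rad limit.

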